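Mix a vial and hold it over the code reader

TASK

Take the vial with the orange cap from the tray, press it upright into the vortex mixer's rubber cup until the sprung head is fully down, and keep it down for two seconds so that it is mixed. Then bring it to the code reader on the other side of the cartons and hold it upright, centred about one centimetre above the reader's round glass so that the code on its base can be read, touching no part of the reader. Finish while still holding the vial there, and leave the other vials, the cartons, the pill box and the spatula as they are.

Things in the scene. Friction and masses are not known exactly. Their poses are not given: they have to be found in the camera images.
- vial: the vial to handle: upright clear glass infusion vial with an ORANGE cap and white label, filled, about 110 g, stoppered. Straight body 42.5 mm in diameter up to 48 mm height, then shoulder and a narrow neck; cap 33 mm in diameter, top at 73 mm. Origin: centre of its underside, z up its axis. It stands in one of three places on the tray
- vial_blue: bystander: same vial with a BLUE cap, standing on the tray; origin at the centre of its underside
- vial_green: bystander: same vial with a GREEN cap, standing on the tray; origin at the centre of its underside
- tray: fixed shallow grey tray, 160 (x) x 270 (y) mm, rim 18 mm high, walls 4 mm, floor 4 mm thick; origin at the centre of its underside. The three vials stand in a row along its y axis, about 80 mm apart
- mixer: fixed white vortex mixer with a blue sloping front panel at its -x end, 150 (x) x 125 (y) mm, housing 112 mm high; origin at the centre of its underside; its black rubber cup stands on top, 20 mm from the origin towards its own +x. It may stand to the left or right of the robot
- mixer_cup (a point): centre of the floor of the mixer's round rubber cup, 140 mm above the table when up; it moves down with the head. The cup is 51 mm wide inside, 62 mm outside, its rim 9 mm above the floor; a vial's foot fits in upright
- mixer_head (a joint): downward travel of the mixer's sprung head and cup, m: 0 up, 0.006 fully down at a hard stop; the spring starts to yield at about 4 N and takes about 10 N when fully down, and lifts the head again when released. It is down only while pushed
- reader: fixed grey code reader block, 120 (x) x 90 (y) mm, top face 54 mm and window 56 mm above the table; origin at the centre of its underside. It stands on the other side of the organiser from the mixer
- reader_glass (a point): centre of the top surface of the reader's upward-facing round dark glass (44 mm wide, with a red ring round it), 56 mm above the table; z up
- organiser: fixed clear plastic organiser, 110 (x) x 190 (y) mm, 60 mm high, between mixer and reader, holding three upright cartons; origin at the centre of its underside
- carton1: bystander: white carton with red band, 92 x 50 x 125 mm high, loose, in the organiser (its top about 130 mm above the table); origin at the centre of its underside
- carton2: bystander: white carton with green band, 92 x 50 x 115 mm high, loose, in the organiser; origin at the centre of its underside
- carton3: bystander: white carton with blue band, 92 x 50 x 130 mm high, loose, in the organiser (its top about 135 mm above the table); origin at the centre of its underside
- flat_carton: bystander: white carton with orange band lying flat on the table, 75 x 125 x 28 mm, loose; origin at the centre of its underside
- pill_box: bystander: weekly pill box with seven white and blue cells, 50 x 190 x 26 mm, loose; origin at the centre of its underside
- spatula: bystander: tablet spatula, 180 mm, lying on the table to the right, along x
There are look-alikes about, which are no part of the job. Leave any purple look-alike of the vial alone.

How it is judged:
By the outcome, as a careful person would: the job done as asked, in the order asked, and still so for the second after the job is handed in, while the arm keeps its last pose, push and grip.
It also fails if it takes over 69 s, if anything falls off the work surface, if the arm or the gripper's body presses on something with over 40 N, if the wrist force passes 120 N, or if a joint passes its speed limit or range.

ROBOT

A 6-joint arm with a two-finger parallel gripper is mounted at the origin on the work surface. World frame = base frame: x ahead of the robot, y to its left, z up, the work surface at z = 0. Lengths are in m, angles in degrees, forces in N, time in s.
With the tool pointing down it reaches from about 0.4 to 0.825 m from the base axis. Payload 7 kg.
Tool frame: the origin (TCP) lies at the centre of the arm's flange, where the gripper is bolted on; the fingertips stand 178 mm ahead of it and the grasp point (between the pads) lies 159 mm ahead of it (r.tips_ahead is the z of the fingertips in the tool frame, in m); z points along the fingers, y is the line along which they close (so a half turn about z gives the same grasp; the last joint's range is limited). The gripper opens to 88 mm and grips with 3 to 60 N. Pads are 19 mm wide; open, the fingers measure 130 mm over their backs; the gripper's body (78 mm by 193 mm) begins 47 mm behind the grasp point.
Start: joints at [-47.263, 20.546, 0.682, 0, -70.136, -16.507], TCP at [0.298, -0.605, 0.405] pointing down, gripper open.
Joint ranges: [-176.03, 176.03], [-82.01, 121.73], [-58.28, 71.71], [-173.87, 95.51], [-174.79, -0.11], [-173.66, 173.66]. Speed limits (degrees/s): [136.94, 136.94, 172.46, 180, 180, 180].

INTERFACE

Orientations are given as [roll, pitch, yaw] about the fixed x, y, z axes, in that order (R = Rz(yaw) Ry(pitch) Rx(roll)).
In Python, from plant import r gives the robot as it stands. The module is installed in compiled form; this text tells all that it offers.
- The arm moves only by the shell command python3 -m pendant 'ROWS' [FORCE]. ROWS is JSON, a list that holds one entry, the list of rows, each a list of 7 numbers: the shift along the tool's x, y, z in m, then the turn, a rotation vector about the tool's x, y, z in degrees, then the gripper command: -1 is shut, 1 is fully open, values between are in proportion. A call has 1 to 5 rows; each row is the pose to reach, as a shift and turn from the pose commanded when the call began, along the tool's axes at that moment; what a row does not reach only later rows make up. A row lasts 1/10 s, in which the tool goes at most 50 mm and 8.59 degrees, less where a joint would pass 70% of its speed; a pose out of reach is approached as far as the arm can. A call with a gripper value outside its range is refused whole. The fingers move at their own pace and stop on an object; FORCE is the grip in N (left out, the last holds). Time passes only in rows, so rows that repeat a pose let the fingers close. It gives the time, the measured TCP pose, the force, the opening and the grip force at its end, in the units of the state.
- r.get_state(): the state, without advancing time (a new reading comes with each control period).
- r.capture(name): name is "scene" or "top"; returns the picture (420x560x3 uint8, red, green, blue); there is no depth.
- r.camera_params(name): a dict with "fx", "fy", "cx", "cy" (pixels), "dist_coeffs" ([k1, k2, p1, p2, k3] as OpenCV has them; the pictures are not rectified), "R" (3x3) and "t" (3): a world point X has camera coordinates R X + t. Camera axes: x right, y down, z forward; pixel columns grow to the right and rows downward; lengths in m; the calibration is good to about 2 mm. A picture is of the moment at which its call begins. camera_params takes no time and is no camera call.
- r.close_job(): hands the job in; it is judged then, once.
The state is a dict: "time_s": time; "joints": joint angles; "qd": joint speeds; "joint_torque": joint torques, N m; "tcp_pos": TCP position; "eef_rot": TCP orientation; "contact_force": force on the tool from outside, world axes, zero at the start; "moment": the same for the moment, N m; "gripper_width": finger opening in m; "gripper_force": force on a finger pad.
Only numpy, scipy, OpenCV 4.12 (cv2) and the standard library are available. Lean on these libraries where they do the work, as an engineer would, in place of code of your own. Each camera call takes 0.05 s, during which the arm holds its last target. There are 200 camera calls.

## Working session

There is one attempt and no reset: what is moved stays moved. The work goes in short steps, Python scripts to look and compute and a shell command to move; the robot and the scene stay as the last step left them, time stands still between calls to the robot, and variables do not carry over. Pictures are saved under pics/ and viewed, at most 10 in all, crops included, and the job is handed in when it is done.

```bash
mkdir -p pics
python3 - <<'E'
from plant import r
import cv2, numpy as np
for n in("scene","top"):
    im=r.capture(n); cv2.imwrite(f"pics/{n}0.png",im[:,:,::-1])
    p=r.camera_params(n); print(n,{k:np.round(v,4).tolist() for k,v in p.items()}); print(-np.array(p["R"]).T@np.array(p["t"]))
print(r.get_state(), r.tips_ahead)
E
```

```text
scene {'fx': 494.3132, 'fy': 494.3132, 'cx': 281.0416, 'cy': 202.9486, 'dist_coeffs': [0.0317, 0.0, 0.0, 0.0, 0.0], 'R': [[-0.4869, 0.8734, -0.0065], [0.6228, 0.342, -0.7036], [-0.6123, -0.3467, -0.7105]], 't': [0.346, -0.2523, 1.7608]}
[1.40388436 0.39451238 1.07580534]
top {'fx': 478.8159, 'fy': 478.8159, 'cx': 277.8291, 'cy': 212.6636, 'dist_coeffs': [0.0372, 0.0, 0.0, 0.0, 0.0], 'R': [[0.0069, -1.0, -0.0035], [-0.9988, -0.0067, -0.0492], [0.0492, 0.0038, -0.9988]], 't': [-0.0782, 0.5832, 1.3502]}
[ 0.51659182 -0.07942187  1.37701425]
{'time_s': 0.1, 'joints': array([-4.72630982e+01,  2.05843218e+01,  6.40163818e-01, -1.77003184e-02,
       -7.01375696e+01, -1.65070760e+01]), 'qd': array([-0.08586041, -0.10588758,  0.1011866 ,  0.09436542,  0.01440926,
        0.11255096]), 'joint_torque': array([ 3.07735654e-04, -5.84165096e+01,  2.93753654e+01,  7.01556087e+00,
        1.01824582e-02, -5.66082656e-05]), 'tcp_pos': array([ 0.2982482 , -0.60533253,  0.40385895]), 'eef_rot': array([ 1.79916912e+02, -7.26884419e-03, -1.53776195e+02]), 'contact_force': array([ 0.29995755, -0.08125686, -0.20629526]), 'moment': array([ 0.01748008, -0.00454729,  0.08164841]), 'gripper_force': 0.0, 'gripper_width': 0.08764628349611145} 0.1781
```

View pics/scene0.png

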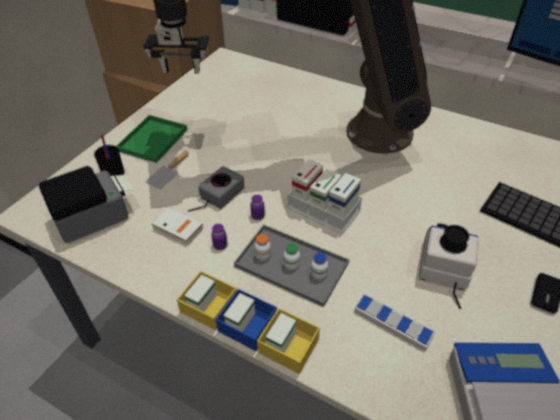

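View pics/top0.png

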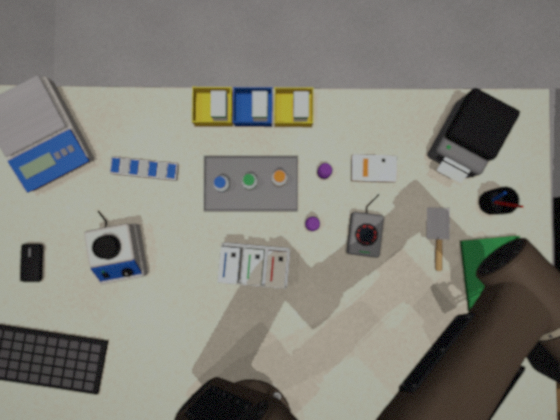

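The scene view shows an orange cap at (262,241), with green at (291,255), blue at (319,264) and purple look-alikes at (258,206) and (219,236). In the top view orange is at (279,177), the mixer cup at (106,246) and the reader glass at (367,235). The orange one, standing in the tray with an orange cap, fits the description. The flat carton's orange band at (365,168) top is not a vial.

```bash
cat > h.py <<'E'
import cv2, numpy as np
from plant import r
def ray(n,uv):
    p=r.camera_params(n);R=np.array(p["R"]);t=np.array(p["t"])
    K=np.array([[p["fx"],0,p["cx"]],[0,p["fy"],p["cy"]],[0,0,1]])
    q=cv2.undistortPoints(np.array([[uv]],float),K,np.array(p["dist_coeffs"]))[0,0]
    return -R.T@t, R.T@np.array([q[0],q[1],1])
def plane(n,uv,z):
    c,d=ray(n,uv); return c+d*(z-c[2])/d[2]
def tri(uvs,uvt):
    c1,d1=ray("scene",uvs);c2,d2=ray("top",uvt)
    s=np.linalg.lstsq(np.c_[d1,-d2],c2-c1,rcond=None)[0]
    a,b=c1+s[0]*d1,c2+s[1]*d2; return (a+b)/2,np.linalg.norm(a-b)
def blobs(n,im,lo,hi,box,amin=15):
    hsv=cv2.cvtColor(im,cv2.COLOR_RGB2HSV);m=cv2.inRange(hsv,np.array(lo),np.array(hi))
    k=np.zeros_like(m);x0,y0,x1,y1=box;k[y0:y1,x0:x1]=255;m&=k
    N,_,st,c=cv2.connectedComponentsWithStats(m)
    return [(c[i].round(1).tolist(),st[i].tolist()) for i in range(1,N) if st[i,4]>=amin]
E
python3 - <<'E'
from h import *
S=r.capture("scene");T=r.capture("top")
print("or S",blobs("s",S,(5,120,120),(20,255,255),(235,220,345,290)))
print("or T",blobs("t",T,(5,120,120),(20,255,255),(205,155,300,212)))
print("gr T",blobs("t",T,(45,100,60),(85,255,255),(205,155,300,212)))
print("bl T",blobs("t",T,(100,120,60),(125,255,255),(205,155,300,212)))
print("cup T",blobs("t",T,(0,0,0),(180,255,70),(85,225,130,262)))
print("cup S",blobs("s",S,(0,0,0),(180,255,70),(430,220,480,262)))
for lo,hi in(((0,110,60),(8,255,255)),((170,110,60),(180,255,255))):
    print("ring T",blobs("t",T,lo,hi,(345,210,390,260),3)); print("ring S",blobs("s",S,lo,hi,(195,165,250,210),3))
c=lambda I,x0,y0,x1,y1:cv2.resize(I[y0:y1,x0:x1],(395,290),interpolation=cv2.INTER_CUBIC)
g=np.vstack([np.hstack([c(T,200,145,310,226),c(T,340,200,394,240+20)]),np.hstack([c(T,75,215,156,275),c(S,200,160,350,270)])])
cv2.imwrite("pics/crop1.png",g[:,:,::-1])
E
```

```text
or S [([261.6, 238.4], [256, 234, 12, 10, 99])]
or T [([278.9, 175.8], [274, 171, 11, 11, 93])]
gr T [([248.3, 179.2], [244, 174, 10, 11, 82])]
bl T [([219.4, 181.7], [215, 177, 10, 10, 84])]
cup T [([106.3, 246.5], [93, 235, 27, 24, 517])]
cup S [([453.8, 238.4], [438, 224, 31, 29, 625])]
ring T [([364.2, 225.8], [362, 225, 5, 3, 8]), ([370.3, 226.5], [368, 225, 6, 4, 11]), ([357.6, 234.1], [356, 229, 4, 10, 17]), ([374.8, 232.0], [374, 230, 3, 5, 6]), ([374.7, 236.7], [374, 236, 3, 3, 6])]
ring S [([215.3, 184.3], [215, 184, 2, 2, 3])]
ring T [([367.0, 225.3], [366, 225, 3, 2, 3]), ([363.0, 227.0], [362, 227, 3, 1, 3]), ([359.2, 230.0], [359, 229, 2, 3, 4]), ([374.5, 231.5], [374, 230, 2, 4, 4]), ([359.0, 235.0], [359, 234, 1, 3, 3])]
ring S []
```

View pics/crop1.png

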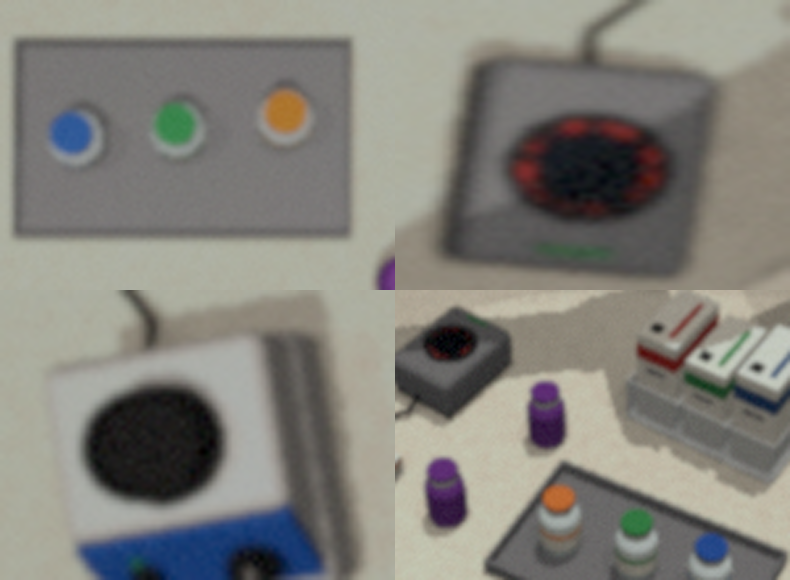

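The crop confirms it: only the tray vial at (279,176) top, (262,238) scene has an orange cap and white label. The reader ring and mixer cup are clearly visible.

Run:
```python
from h import *
S=r.capture("scene");T=r.capture("top")
print("vial top", plane("top",(278.9,175.8),.077), "tri",tri((261.6,237.5),(278.9,175.8)))
for n,uv in(("gr",(248.3,179.2)),("bl",(219.4,181.7))): print(n,plane("top",uv,.077))
print("cup",plane("top",(93+12-.5,259-12-.5),.149), tri((453,236),(104.5,246.5)),plane("scene",(453,236),.149))
def ell(I,box,z,n):
    x0,y0,x1,y1=box;s=I[y0:y1,x0:x1].astype(int)
    red=(s[...,0]-s[...,1])>18; dark=s.max(2)<62
    m=((red|dark)*255).astype(np.uint8);m=cv2.morphologyEx(m,cv2.MORPH_CLOSE,np.ones((3,3)))
    cs=cv2.findContours(m,cv2.RETR_EXTERNAL,cv2.CHAIN_APPROX_NONE)[0];c=max(cs,key=cv2.contourArea)
    e=cv2.fitEllipse(cv2.convexHull(c));uv=(e[0][0]+x0,e[0][1]+y0);print(n,uv,e[1],plane(n,uv,z));return uv
a=ell(T,(350,218,384,252),.056,"top");b=ell(S,(205,168,235,194),.056,"scene");print(tri(b,a))
# carton tops, pixels read from the top picture
for n,uv in(("c blue corner",(219,247)),("c red corner",(289,287)),("purple near tray",(324,170)),("purple2",(312,223))): print(n,plane("top",uv,.13 if n[0]=='c' else .07))
```

```text
vial top [ 0.68130958 -0.07668391  0.077     ] tri (array([ 0.68099923, -0.07603668,  0.07657178]), np.float64(0.0014814780782210107))
gr [0.67144055 0.0067116  0.077     ]
bl [0.66404732 0.08541751 0.077     ]
cup [0.48772118 0.36654564 0.149     ] (array([0.48800985, 0.36959998, 0.13620676]), np.float64(0.0032071799345212747)) [0.5015513  0.36857083 0.149     ]
top (366.40924072265625, 234.77166938781738) (21.707382202148438, 21.89860725402832) [ 0.52239456 -0.31843597  0.056     ]
scene (220.42463207244873, 179.35327911376953) (14.36701774597168, 21.152198791503906) [ 0.52554366 -0.3144156   0.056     ]
(array([ 0.52195348, -0.31846021,  0.05143921]), np.float64(0.0018256575687518471))
c blue corner [0.48766969 0.0775322  0.13      ]
c red corner [ 0.38578504 -0.10486516  0.13      ]
purple near tray [ 0.69893773 -0.20023763  0.07      ]
purple2 [ 0.55333481 -0.16787122  0.07      ]
```

Run:
```python
from h import *
S=r.capture("scene");T=r.capture("top")
a=cv2.resize(S[215:285,415:485],(600,600)[0:2],interpolation=cv2.INTER_NEAREST)[:, :400*1] if 0 else cv2.resize(S[215:275,425:485],(400,400),interpolation=cv2.INTER_NEAREST)
b=cv2.resize(T[220:280,80:140],(400,400),interpolation=cv2.INTER_NEAREST)
g=np.hstack([a,b]);g=np.clip((g/255.)**.5*255,0,255).astype(np.uint8)
cv2.imwrite("pics/crop2.png",g[:,:,::-1])
```

```text
(no output)
```

View pics/crop2.png

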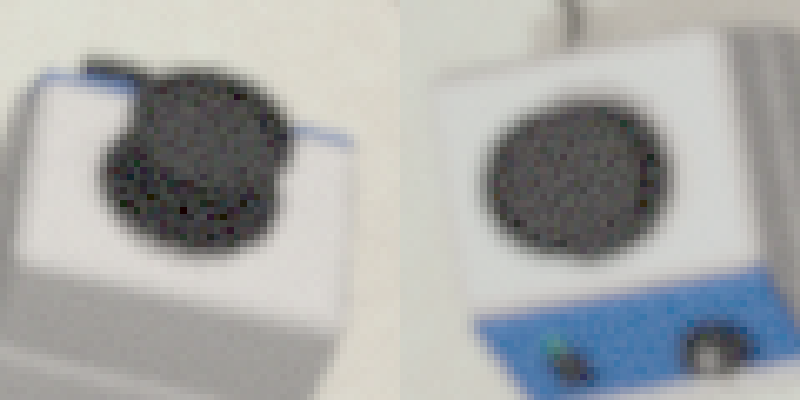

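The crop shows the cup rim ellipse centred near (456.5,233.7) in the scene view and (104.2,246.6) in the top view, with its shadow and side wall below it.

Run:
```python
from h import *
print(tri((456.5,233.7),(104.2,246.6)),plane("scene",(456.5,233.7),.149),plane("top",(104.2,246.6),.149))
# mixer housing top-face corners (top crop), z=.112: back left/right, front left/right
for uv in((80+35/6.67,220+80/6.67),(80+325/6.67,220+30/6.67),(80+72/6.67,220+320/6.67),(80+368/6.67,220+265/6.67)): print(plane("top",uv,.112))
```

```text
(array([0.48643853, 0.37171861, 0.14369229]), np.float64(0.005000335390212399)) [0.48998598 0.37401059 0.149     ] [0.48746309 0.36729738 0.149     ]
[0.52461768 0.4311252  0.112     ]
[0.54501248 0.31812421 0.112     ]
[0.43061293 0.41403386 0.112     ]
[0.45263317 0.29911519 0.112     ]
```

```bash
python3 -m pendant '[[[0,0,0,0,0,-8.5,0.45],[0,0,0,0,0,-17,0.45],[0,0,0,0,0,-25.5,0.45],[0,0,0,0,0,-34,0.45]]]'
python3 -m pendant '[[[0,0,0,0,0,-8.5,0.45],[0,0,0,0,0,-17,0.45],[0,0,0,0,0,-25.5,0.45],[0,0,0,0,0,-29.8,0.45],[0,0,0,0,0,-29.8,0.45]]]'
python3 -m pendant '[[[-0.035,-0.025,0,0,0,0,0.45],[-0.07,-0.05,0,0,0,0,0.45],[-0.105,-0.075,0,0,0,0,0.45],[-0.14,-0.1,0,0,0,0,0.45],[-0.176,-0.128,0,0,0,0,0.45]]]'
python3 -m pendant '[[[-0.035,-0.025,0,0,0,0,0.45],[-0.07,-0.05,0,0,0,0,0.45],[-0.105,-0.075,0,0,0,0,0.45],[-0.14,-0.1,0,0,0,0,0.45],[-0.176,-0.128,0,0,0,0,0.45]]]'
python3 -m pendant '[[[-0.035,-0.025,0,0,0,0,0.45],[-0.07,-0.05,0,0,0,0,0.45],[-0.105,-0.075,0,0,0,0,0.45],[-0.14,-0.1,0,0,0,0,0.45],[-0.176,-0.128,0,0,0,0,0.45]]]'
python3 -m pendant '[[[0,0,0,0,0,0,0.45],[0,0,0,0,0,0,0.45]]]'
```

```text
time_s: 0.8
tcp_pos: [0.2983, -0.6055, 0.4046]
eef_rot: [180.0, 0.0, -119.4]
contact_force: [-0.2, 0.3, 0.5]
gripper_width: 0.065
gripper_force: 0.0
time_s: 1.3
tcp_pos: [0.2983, -0.6055, 0.4047]
eef_rot: [-180.0, 0.0, -89.9]
contact_force: [0.2, 0.1, -0.6]
gripper_width: 0.0637
gripper_force: 0.0
time_s: 1.8
tcp_pos: [0.4267, -0.428, 0.4049]
eef_rot: [-180.0, -0.0, -90.2]
contact_force: [0.7, 0.5, 0.1]
gripper_width: 0.0632
gripper_force: 0.0
time_s: 2.3
tcp_pos: [0.5547, -0.2518, 0.4051]
eef_rot: [-180.0, -0.0, -90.1]
contact_force: [1.8, 0.4, 0.0]
gripper_width: 0.0635
gripper_force: 0.0
time_s: 2.8
tcp_pos: [0.6827, -0.0757, 0.405]
eef_rot: [-180.0, 0.0, -90.1]
contact_force: [1.3, -0.2, 1.1]
gripper_width: 0.0638
gripper_force: 0.0
time_s: 3.0
tcp_pos: [0.6825, -0.0761, 0.4039]
eef_rot: [179.9, -0.0, -90.0]
contact_force: [-0.8, -0.0, -0.2]
gripper_width: 0.0635
gripper_force: 0.0
```

```bash
python3 -m pendant '[[[0,0.001,0.035,0,0,0,0.45],[0,0.001,0.07,0,0,0,0.45],[0,0.001,0.1,0,0,0,0.45],[0,0.001,0.12,0,0,0,0.45],[0,0.001,0.13,0,0,0,0.45]]]'
python3 -m pendant '[[[0,0,0.015,0,0,0,0.45],[0,0,0.03,0,0,0,0.45],[0,0,0.045,0,0,0,0.45],[0,0,0.06,0,0,0,0.45],[0,0,0.06,0,0,0,0.45]]]'
python3 - <<'E'
from h import *
g=np.hstack([cv2.resize(r.capture("scene")[180:280,210:310],(400,400)),cv2.resize(r.capture("top")[130:230,230:330],(400,400))])
cv2.imwrite("pics/crop3.png",g[:,:,::-1])
E
```

```text
time_s: 3.5
tcp_pos: [0.6799, -0.0784, 0.2727]
eef_rot: [179.8, -0.0, -90.1]
contact_force: [0.4, -0.2, -0.2]
gripper_width: 0.0637
gripper_force: 0.0
time_s: 4.0
tcp_pos: [0.6801, -0.0773, 0.2119]
eef_rot: [179.8, -0.0, -90.0]
contact_force: [-0.1, -0.2, -0.6]
gripper_width: 0.0625
gripper_force: 0.0
```

View pics/crop3.png

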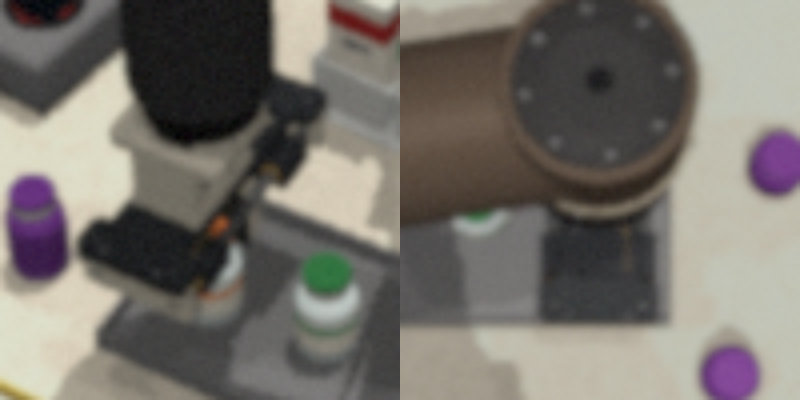

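The fingers straddle the orange vial (cap at about (264,236) in the scene view), and the neighbours are clear.

```bash
python3 -m pendant '[[[0,0,0.008,0,0,0,0.45],[0,0,0.016,0,0,0,0.45],[0,0,0.016,0,0,0,0.45]]]'
python3 -m pendant '[[[0,0,0,0,0,0,-0.3],[0,0,0,0,0,0,-0.3],[0,0,0,0,0,0,-0.3],[0,0,0,0,0,0,-0.3],[0,0,0,0,0,0,-0.3]]]' 40
python3 -m pendant '[[[0,0,0,0,0,0,-0.3],[0,0,0,0,0,0,-0.3],[0,0,0,0,0,0,-0.3]]]'
```

```text
time_s: 4.4
tcp_pos: [0.6805, -0.0773, 0.1974]
eef_rot: [179.9, 0.0, -90.0]
contact_force: [-0.1, -0.1, 0.1]
gripper_width: 0.0634
gripper_force: 0.0
time_s: 4.9
tcp_pos: [0.6812, -0.0773, 0.199]
eef_rot: [-180.0, 0.0, -90.0]
contact_force: [-0.8, 0.4, 1.5]
gripper_width: 0.0421
gripper_force: 40.0
time_s: 5.2
tcp_pos: [0.6812, -0.0773, 0.199]
eef_rot: [-180.0, -0.0, -90.0]
contact_force: [0.4, -0.8, 3.8]
gripper_width: 0.0415
gripper_force: 40.0
```

```bash
python3 -m pendant '[[[0,0,-0.02,0,0,0,-0.3],[0,0,-0.055,0,0,0,-0.3],[0,0,-0.095,0,0,0,-0.3],[0,0,-0.13,0,0,0,-0.3],[0,0,-0.16,0,0,0,-0.3]]]'
python3 -m pendant '[[[0,0,-0.015,0,0,0,-0.3],[0,0,-0.025,0,0,0,-0.3],[-0.01,0.005,-0.03,0,0,0,-0.3],[-0.03,0.013,-0.03,0,0,0,-0.3],[-0.06,0.025,-0.03,0,0,0,-0.3]]]'
python3 -m pendant '[[[-0.027,0.011,0,0,0,0,-0.3],[-0.055,0.0235,0,0,0,0,-0.3],[-0.085,0.036,0,0,0,0,-0.3],[-0.115,0.049,0,0,0,0,-0.3],[-0.145,0.062,0,0,0,0,-0.3]]]'
python3 -m pendant '[[[-0.03,0.013,0,0,0,0,-0.3],[-0.06,0.0255,0,0,0,0,-0.3],[-0.09,0.038,0,0,0,0,-0.3],[-0.12,0.051,0,0,0,0,-0.3],[-0.145,0.062,0,0,0,0,-0.3]]]'
python3 -m pendant '[[[-0.03,0.013,0,0,0,0,-0.3],[-0.06,0.0265,0,0,0,0,-0.3],[-0.085,0.038,0,0,0,0,-0.3],[-0.098,0.0435,0,0,0,0,-0.3],[-0.098,0.0435,0,0,0,0,-0.3]]]'
python3 -m pendant '[[[0,0,0,0,0,0,-0.3],[0,0,0,0,0,0,-0.3],[0,0,0,0,0,0,-0.3]]]'
python3 - <<'E'
from h import *
print(r.get_state()["tcp_pos"])
S=r.capture("scene");T=r.capture("top");cv2.imwrite("pics/s4.png",S[:,:,::-1]);cv2.imwrite("pics/t4.png",T[:,:,::-1])
print("or S",blobs("s",S,(5,120,100),(20,255,255),(380,120,540,300)))
g=np.hstack([cv2.resize(S[140:270,410:510],(400,520)),cv2.resize(T[200:300,60:160],(400,520))])
cv2.imwrite("pics/crop4.png",g[:,:,::-1])
E
```

```text
time_s: 5.7
tcp_pos: [0.6808, -0.0773, 0.3604]
eef_rot: [-180.0, 0.0, -90.0]
contact_force: [0.7, 0.1, -1.1]
gripper_width: 0.0416
gripper_force: 40.0
time_s: 6.2
tcp_pos: [0.6554, -0.0172, 0.3865]
eef_rot: [179.8, -0.0, -90.1]
contact_force: [-0.4, 0.1, -0.8]
gripper_width: 0.0418
gripper_force: 40.0
time_s: 6.7
tcp_pos: [0.5925, 0.1291, 0.3867]
eef_rot: [179.8, -0.1, -90.0]
contact_force: [0.8, -0.4, -1.5]
gripper_width: 0.0418
gripper_force: 40.0
time_s: 7.2
tcp_pos: [0.5303, 0.2742, 0.3868]
eef_rot: [179.9, -0.1, -89.9]
contact_force: [0.2, -0.8, -2.0]
gripper_width: 0.0417
gripper_force: 40.0
time_s: 7.7
tcp_pos: [0.4871, 0.3721, 0.3871]
eef_rot: [179.9, -0.1, -89.8]
contact_force: [0.4, -0.2, -1.5]
gripper_width: 0.042
gripper_force: 40.0
time_s: 8.0
tcp_pos: [0.4886, 0.3698, 0.3885]
eef_rot: [180.0, -0.0, -90.0]
contact_force: [-0.5, -1.3, 0.1]
gripper_width: 0.0416
gripper_force: 40.0
[0.48863106 0.36976568 0.38853896]
or S []
```

View pics/crop4.png

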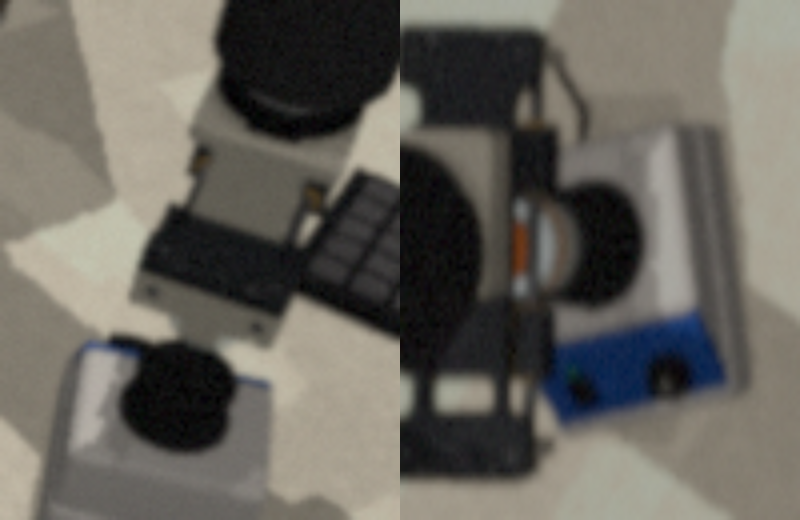

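```bash
python3 -m pendant '[[[0,0,0.012,0,0,0,-0.3],[0,0,0.024,0,0,0,-0.3],[0,0,0.036,0,0,0,-0.3],[0,0,0.036,0,0,0,-0.3],[0,0,0.036,0,0,0,-0.3]]]'
python3 - <<'E'
from h import *
print(r.get_state()["tcp_pos"])
T=np.mean([r.capture("top").astype(float) for _ in range(4)],0);S=np.mean([r.capture("scene").astype(float) for _ in range(4)],0)
np.savez("avg5.npz",T=T,S=S)
g=np.hstack([cv2.resize(S[200:260,425:485],(400,400),interpolation=cv2.INTER_CUBIC),cv2.resize(T[220:280,75:135],(400,400),interpolation=cv2.INTER_CUBIC)])
g=(np.clip(g/255,0,1)**.55*255).astype(np.uint8)
cv2.imwrite("pics/crop5.png",g[:,:,::-1])
E
```

```text
time_s: 8.6
tcp_pos: [0.4883, 0.3706, 0.352]
eef_rot: [180.0, -0.1, -90.0]
contact_force: [0.8, 0.4, -0.3]
gripper_width: 0.0421
gripper_force: 40.0
[0.48830578 0.37062643 0.351973  ]
```

View pics/crop5.png

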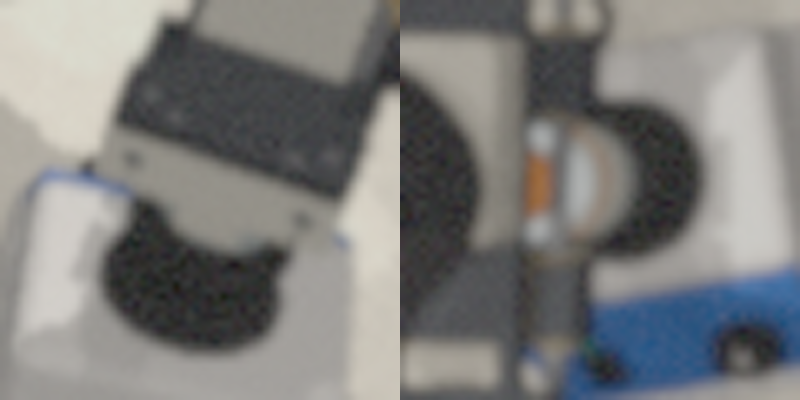

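The crop shows the vial foot's right edge at about (110,247) in the top view, with the cup's rim beyond it. I'll fit the foot and cup arcs numerically.

Run:
```python
from h import *
from scipy.optimize import least_squares
d=np.load("avg5.npz");V=d["T"].max(2)
inn=[];out=[]
for y in range(236,260):
    row=V[y]; print(y,row[98:124].round().astype(int).tolist()) if y%4==0 else 0
    # dark run, threshold crossing subpixel
    c=np.arange(104,122); k=[x for x in c if row[x]<45]
    if not k: continue
    a,b=k[0],k[-1]; th=50
    if row[a-1]>th: inn.append((a-1+(row[a-1]-th)/(row[a-1]-row[a]),y))
    if row[b+1]>th: out.append((b+(th-row[b])/(row[b+1]-row[b]),y))
inn=np.array(inn);out=np.array(out);print(inn.round(1).tolist());
fit=lambda P,R:least_squares(lambda p:np.hypot(P[:,0]-p[0],P[:,1]-p[1])-R,(102,247),loss="soft_l1",f_scale=.3)
f=478.8
m=inn[(inn[:,1]>=241)&(inn[:,1]<=253)]
a=fit(m,.02125*f/1.222);print("vial",a.x,a.fun.std(),plane("top",a.x,.157))
o=out[(out[:,1]>=239)&(out[:,1]<=254)]
b=fit(o,.031*f/1.23);print("cup outer",b.x,b.fun.std())
for z in(.149,.14,.13): print(z,plane("top",b.x,z))
```

```text
236 [30, 30, 24, 26, 18, 11, 17, 15, 16, 18, 21, 16, 20, 20, 27, 33, 47, 64, 82, 96, 105, 114, 125, 146, 162, 168]
240 [68, 56, 62, 76, 84, 81, 74, 65, 52, 38, 25, 21, 18, 13, 15, 9, 13, 16, 16, 24, 48, 76, 107, 131, 143, 150]
244 [56, 60, 90, 116, 120, 108, 97, 90, 86, 79, 65, 49, 30, 20, 14, 15, 11, 14, 10, 15, 16, 30, 60, 96, 120, 133]
248 [60, 68, 100, 124, 130, 117, 101, 92, 86, 84, 70, 52, 33, 20, 17, 15, 15, 11, 14, 15, 18, 30, 60, 96, 120, 133]
252 [68, 72, 90, 102, 104, 96, 88, 82, 72, 56, 40, 24, 17, 15, 12, 15, 10, 12, 15, 20, 40, 73, 103, 122, 131, 136]
256 [66, 57, 49, 48, 42, 35, 28, 22, 14, 14, 10, 14, 17, 16, 20, 26, 33, 47, 66, 90, 108, 120, 127, 132, 137, 144]
[[106.1, 240.0], [107.2, 241.0], [108.5, 243.0], [109.1, 245.0], [109.2, 246.0], [109.2, 247.0], [109.1, 248.0], [108.8, 249.0], [108.6, 250.0], [108.1, 251.0], [107.4, 252.0], [106.4, 253.0], [105.2, 254.0], [103.3, 255.0]]
vial [100.94840654 246.61603608] 0.0744006715344647 [0.48757089 0.37255126 0.157     ]
cup outer [107.75004129 246.26308644] 0.06185790704615789
0.149 [0.48836568 0.35834219 0.149     ]
0.14 [0.48815881 0.36155052 0.14      ]
0.13 [0.48792896 0.36511533 0.13      ]
```

Run:
```python
from h import *
from scipy.optimize import least_squares
V=np.mean([cv2.imread("pics/top0.png").max(2)],0).astype(float);V=cv2.GaussianBlur(V,(3,3),.6)
print(V[247,88:124].astype(int).tolist())
fit=lambda P,R:least_squares(lambda p:np.hypot(P[:,0]-p[0],P[:,1]-p[1])-R,(104,247),loss="soft_l1",f_scale=.3)
c0=(105,246.5);P=[]
for th in np.radians(np.arange(100,261,8)):   # left half (image coordinates)
    s=np.arange(6,18,.1);x=c0[0]+s*np.cos(th);y=c0[1]+s*np.sin(th)
    v=cv2.remap(V.astype(np.float32),x.astype(np.float32)[None],y.astype(np.float32)[None],1)[0]
    lev=(v[:20].mean()+v[-20:].mean())/2;i=np.argmax(v>lev);P.append((x[i],y[i]))
P=np.array(P)
for R in(.031*478.8/1.2237,):
    a=fit(P,R);print(a.x,a.fun.std(),a.fun.round(2).tolist(),plane("top",a.x,.149))
```

```text
[170, 170, 157, 127, 82, 42, 26, 25, 25, 26, 28, 28, 22, 24, 25, 24, 27, 27, 27, 29, 26, 25, 26, 27, 28, 27, 25, 22, 20, 18, 23, 41, 79, 125, 157, 169]
[103.9606965  246.92419541] 0.31962218328036746 [-0.89, -0.72, -0.54, -0.35, -0.23, 0.01, 0.07, 0.15, 0.26, 0.29, 0.24, 0.11, 0.11, 0.02, -0.05, -0.21, -0.36, -0.41, -0.45, -0.29, -0.04] [0.48663587 0.36788047 0.149     ]
```

```bash
python3 -m pendant '[[[0.004,-0.0005,0,0,0,0,-0.3],[0.004,-0.0005,0,0,0,0,-0.3],[0.004,-0.0005,0.003,0,0,0,-0.3],[0.004,-0.0005,0.006,0,0,0,-0.3],[0.004,-0.0005,0.009,0,0,0,-0.3]]]'
python3 -m pendant '[[[0,0,0.001,0,0,0,-0.3],[0,0,0.002,0,0,0,-0.3],[0,0,0.003,0,0,0,-0.3],[0,0,0.003,0,0,0,-0.3],[0,0,0.003,0,0,0,-0.3]]]'
python3 - <<'E'
from h import *
f=[]
for _ in range(4): r.capture("top");s=r.get_state();f.append(np.r_[s["contact_force"],s["tcp_pos"]*1000])
print(np.mean(f,0).round(1))
E
```

```text
time_s: 9.5
tcp_pos: [0.4888, 0.3666, 0.3433]
eef_rot: [180.0, -0.0, -90.0]
contact_force: [1.1, -0.0, -1.1]
gripper_width: 0.0416
gripper_force: 40.0
time_s: 10.0
tcp_pos: [0.4888, 0.3667, 0.3407]
eef_rot: [-180.0, 0.0, -90.0]
contact_force: [0.4, 0.7, -1.4]
gripper_width: 0.0419
gripper_force: 40.0
[ -0.6   1.   -1.7 488.8 366.7 340.7]
```

```bash
python3 -m pendant '[[[0,0,0.001,0,0,0,-0.3],[0,0,0.002,0,0,0,-0.3],[0,0,0.003,0,0,0,-0.3],[0,0,0.004,0,0,0,-0.3],[0,0,0.004,0,0,0,-0.3]]]'
python3 -m pendant '[[[0,0,0.001,0,0,0,-0.3],[0,0,0.002,0,0,0,-0.3],[0,0,0.002,0,0,0,-0.3]]]'
python3 -m pendant '[[[0,0,0.001,0,0,0,-0.3],[0,0,0.002,0,0,0,-0.3],[0,0,0.002,0,0,0,-0.3]]]'
python3 -m pendant '[[[0,0,0.001,0,0,0,-0.3],[0,0,0.002,0,0,0,-0.3],[0,0,0.002,0,0,0,-0.3]]]'
```

```text
time_s: 10.7
tcp_pos: [0.4888, 0.3669, 0.3367]
eef_rot: [-180.0, 0.0, -90.0]
contact_force: [-1.7, 2.8, 0.7]
gripper_width: 0.0416
gripper_force: 40.0
time_s: 11.0
tcp_pos: [0.4888, 0.367, 0.3349]
eef_rot: [-180.0, 0.1, -90.0]
contact_force: [-2.0, 5.1, 1.9]
gripper_width: 0.0421
gripper_force: 40.0
time_s: 11.3
tcp_pos: [0.4888, 0.367, 0.3331]
eef_rot: [-180.0, 0.1, -90.0]
contact_force: [-2.5, 4.8, 3.9]
gripper_width: 0.042
gripper_force: 40.0
time_s: 11.6
tcp_pos: [0.4888, 0.3671, 0.3314]
eef_rot: [-180.0, 0.1, -90.0]
contact_force: [-4.8, 4.2, 5.5]
gripper_width: 0.0417
gripper_force: 40.0
```

Lateral force (−x, +y) shows the foot rubbing the cup wall. I'll back up, re-centre and press again.

```bash
python3 -m pendant '[[[0,0,-0.004,0,0,0,-0.3],[0,0,-0.008,0,0,0,-0.3],[-0.0015,0.001,-0.008,0,0,0,-0.3],[-0.0015,0.001,-0.008,0,0,0,-0.3]]]'
python3 -m pendant '[[[0,0,0.001,0,0,0,-0.3],[0,0,0.002,0,0,0,-0.3],[0,0,0.003,0,0,0,-0.3],[0,0,0.004,0,0,0,-0.3],[0,0,0.004,0,0,0,-0.3]]]'
python3 -m pendant '[[[0,0,0.001,0,0,0,-0.3],[0,0,0.002,0,0,0,-0.3],[0,0,0.002,0,0,0,-0.3]]]'
```

```text
time_s: 12.0
tcp_pos: [0.4877, 0.3676, 0.3382]
eef_rot: [180.0, -0.1, -90.0]
contact_force: [-0.8, 0.2, -0.7]
gripper_width: 0.0419
gripper_force: 40.0
time_s: 12.5
tcp_pos: [0.4878, 0.3679, 0.3348]
eef_rot: [-180.0, -0.0, -90.0]
contact_force: [-0.8, -1.7, 2.1]
gripper_width: 0.0416
gripper_force: 40.0
time_s: 12.8
tcp_pos: [0.4879, 0.368, 0.3329]
eef_rot: [-180.0, 0.0, -90.0]
contact_force: [-1.6, -1.5, 4.3]
gripper_width: 0.0421
gripper_force: 40.0
```

```bash
python3 -m pendant '[[[0,0,0.001,0,0,0,-0.3],[0,0,0.002,0,0,0,-0.3],[0,0,0.002,0,0,0,-0.3]]]'
python3 -m pendant '[[[0,0,0.001,0,0,0,-0.3],[0,0,0.002,0,0,0,-0.3],[0,0,0.002,0,0,0,-0.3]]]'
python3 -m pendant '[[[0,0,0.001,0,0,0,-0.3],[0,0,0.002,0,0,0,-0.3],[0,0,0.002,0,0,0,-0.3]]]'
```

```text
time_s: 13.1
tcp_pos: [0.4879, 0.3681, 0.331]
eef_rot: [-180.0, 0.0, -90.0]
contact_force: [-1.5, -3.1, 6.3]
gripper_width: 0.0418
gripper_force: 40.0
time_s: 13.4
tcp_pos: [0.4879, 0.3681, 0.3292]
eef_rot: [-180.0, 0.0, -90.0]
contact_force: [-2.0, -3.4, 7.9]
gripper_width: 0.0416
gripper_force: 40.0
time_s: 13.7
tcp_pos: [0.4878, 0.368, 0.3288]
eef_rot: [-179.9, 0.0, -89.9]
contact_force: [-6.9, -4.6, 18.7]
gripper_width: 0.0422
gripper_force: 40.0
```

The force jumped to 18.7 N with no further travel, so the head is at its hard stop. I'll hold it there for more than 2 s.

```bash
for i in 1 2 3 4 5; do python3 -m pendant '[[[0,0,0.0005,0,0,0,-0.3],[0,0,0.0005,0,0,0,-0.3],[0,0,0.0005,0,0,0,-0.3],[0,0,0.0005,0,0,0,-0.3],[0,0,0,0,0,0,-0.3]]]' | egrep 'time|tcp|contact'; done
python3 -m pendant '[[[0,0,0,0,0,0,-0.3],[0,0,0,0,0,0,-0.3],[0,0,0,0,0,0,-0.3],[0,0,0,0,0,0,-0.3]]]'
```

```text
time_s: 14.2
tcp_pos: [0.4877, 0.368, 0.3289]
contact_force: [-5.1, -4.8, 14.3]
time_s: 14.7
tcp_pos: [0.4877, 0.368, 0.3289]
contact_force: [-5.9, -4.5, 14.5]
time_s: 15.2
tcp_pos: [0.4877, 0.368, 0.3289]
contact_force: [-5.6, -4.5, 15.6]
time_s: 15.7
tcp_pos: [0.4877, 0.368, 0.3289]
contact_force: [-5.3, -3.9, 15.5]
time_s: 16.2
tcp_pos: [0.4877, 0.368, 0.3289]
contact_force: [-5.6, -4.7, 14.7]
time_s: 16.6
tcp_pos: [0.4878, 0.368, 0.3289]
eef_rot: [-179.9, 0.0, -89.9]
contact_force: [-5.8, -4.5, 17.5]
gripper_width: 0.0418
gripper_force: 40.0
```

```bash
python3 -m pendant '[[[0,0,-0.005,0,0,0,-0.3],[0,0,-0.012,0,0,0,-0.3],[0,0,-0.024,0,0,0,-0.3],[0,0,-0.044,0,0,0,-0.3],[0,0,-0.062,0,0,0,-0.3]]]'
python3 -m pendant '[[[0.01,-0.0005,0,0,0,0,-0.3],[0.03,-0.0015,0,0,0,0,-0.3],[0.06,-0.003,0,0,0,0,-0.3],[0.09,-0.0045,0,0,0,0,-0.3],[0.125,-0.006,0,0,0,0,-0.3]]]'
python3 -m pendant '[[[0.035,-0.002,0,0,0,0,-0.3],[0.07,-0.0035,0,0,0,0,-0.3],[0.105,-0.005,0,0,0,0,-0.3],[0.14,-0.007,0,0,0,0,-0.3],[0.175,-0.009,0,0,0,0,-0.3]]]'
python3 -m pendant '[[[0.035,-0.002,0,0,0,0,-0.3],[0.07,-0.0035,0,0,0,0,-0.3],[0.105,-0.005,0,0,0,0,-0.3],[0.14,-0.007,0,0,0,0,-0.3],[0.175,-0.009,0,0,0,0,-0.3]]]'
python3 -m pendant '[[[0.035,-0.002,0,0,0,0,-0.3],[0.07,-0.0035,0,0,0,0,-0.3],[0.105,-0.005,0,0,0,0,-0.3],[0.14,-0.007,0,0,0,0,-0.3],[0.165,-0.008,0,0,0,0,-0.3]]]'
python3 -m pendant '[[[0.025,-0.0015,0,0,0,0,-0.3],[0.046,-0.0025,0,0,0,0,-0.3],[0.046,-0.0025,0,0,0,0,-0.3],[0.046,-0.0025,0,0,0,0,-0.3],[0.046,-0.0025,0,0,0,0,-0.3]]]'
```

```text
time_s: 17.1
tcp_pos: [0.4878, 0.3683, 0.3893]
eef_rot: [180.0, -0.0, -90.0]
contact_force: [0.2, 0.2, -1.1]
gripper_width: 0.0417
gripper_force: 40.0
time_s: 17.6
tcp_pos: [0.4933, 0.2411, 0.3875]
eef_rot: [179.9, -0.1, -90.0]
contact_force: [0.9, -0.3, -0.1]
gripper_width: 0.0416
gripper_force: 40.0
time_s: 18.1
tcp_pos: [0.5019, 0.0657, 0.3878]
eef_rot: [179.9, -0.0, -90.0]
contact_force: [0.4, 0.7, -0.9]
gripper_width: 0.0422
gripper_force: 40.0
time_s: 18.6
tcp_pos: [0.5107, -0.1091, 0.3878]
eef_rot: [179.9, 0.0, -90.0]
contact_force: [-0.1, 0.5, -1.0]
gripper_width: 0.0416
gripper_force: 40.0
time_s: 19.1
tcp_pos: [0.5187, -0.2743, 0.3874]
eef_rot: [179.9, 0.0, -90.1]
contact_force: [1.2, 0.9, -0.9]
gripper_width: 0.0421
gripper_force: 40.0
time_s: 19.6
tcp_pos: [0.522, -0.3176, 0.3882]
eef_rot: [180.0, 0.0, -90.0]
contact_force: [0.0, -0.1, -1.2]
gripper_width: 0.0419
gripper_force: 40.0
```

```bash
python3 -m pendant '[[[0,0,0.03,0,0,0,-0.3],[0,0,0.06,0,0,0,-0.3],[0,0,0.085,0,0,0,-0.3],[0,0,0.1,0,0,0,-0.3],[0,0,0.11,0,0,0,-0.3]]]'
python3 -m pendant '[[[0,0,0.006,0,0,0,-0.3],[0,0,0.01,0,0,0,-0.3],[0,0,0.01,0,0,0,-0.3],[0,0,0.01,0,0,0,-0.3],[0,0,0.01,0,0,0,-0.3]]]'
python3 - <<'E'
from h import *
print(r.get_state()["tcp_pos"])
T=np.mean([r.capture("top").astype(float) for _ in range(4)],0);S=np.mean([r.capture("scene").astype(float) for _ in range(4)],0)
np.savez("avg6.npz",T=T,S=S)
g=np.hstack([cv2.resize(S[145:225,180:260],(400,400),interpolation=cv2.INTER_CUBIC),cv2.resize(T[200:260,335:395],(400,400),interpolation=cv2.INTER_CUBIC)])
g=(np.clip(g/255,0,1)**.55*255).astype(np.uint8)
cv2.imwrite("pics/crop6.png",g[:,:,::-1])
E
```

```text
time_s: 20.1
tcp_pos: [0.5223, -0.3169, 0.2774]
eef_rot: [179.9, 0.0, -89.9]
contact_force: [-0.4, 0.2, 0.4]
gripper_width: 0.042
gripper_force: 40.0
time_s: 20.6
tcp_pos: [0.5229, -0.318, 0.2694]
eef_rot: [-179.9, -0.0, -90.0]
contact_force: [-0.5, 0.1, -0.8]
gripper_width: 0.0416
gripper_force: 40.0
[ 0.52286202 -0.31797211  0.269402  ]
```

View pics/crop6.png

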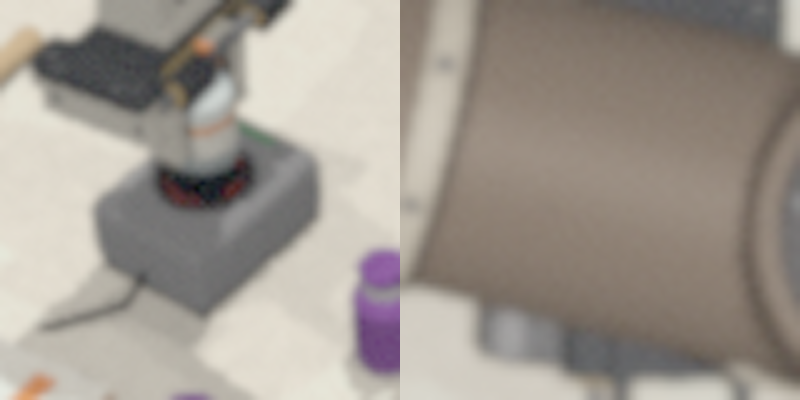

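In the scene view the vial foot is centred over the ring: right edge at crop 241, so its centre is about 204 against the ring's 205. The foot's bottom edge at 178 fits the predicted 177. Now the last 8 mm.

```bash
python3 -m pendant '[[[0,0,0.003,0,0,0,-0.3],[0,0,0.006,0,0,0,-0.3],[0,0,0.008,0,0,0,-0.3],[0,0,0.008,0,0,0,-0.3],[0,0,0.008,0,0,0,-0.3]]]'
python3 -m pendant '[[[0,0,0,0,0,0,-0.3],[0,0,0,0,0,0,-0.3],[0,0,0,0,0,0,-0.3],[0,0,0,0,0,0,-0.3],[0,0,0,0,0,0,-0.3]]]'
python3 - <<'E'
from h import *
S=np.mean([r.capture("scene").astype(float) for _ in range(4)],0)
g=np.hstack([cv2.resize(S[145:225,180:260],(400,400),interpolation=cv2.INTER_CUBIC),cv2.resize(S[100:340,130:370],(400,400))])
g=(np.clip(g/255,0,1)**.55*255).astype(np.uint8)
cv2.imwrite("pics/crop7.png",g[:,:,::-1]);s=r.get_state();print(s["tcp_pos"],s["eef_rot"],s["contact_force"])
E
```

```text
time_s: 21.5
tcp_pos: [0.5227, -0.3179, 0.2605]
eef_rot: [180.0, 0.0, -90.0]
contact_force: [0.1, -0.2, -0.9]
gripper_width: 0.042
gripper_force: 40.0
time_s: 22.0
tcp_pos: [0.5227, -0.3179, 0.2607]
eef_rot: [-180.0, 0.0, -90.0]
contact_force: [-0.3, -0.3, -0.5]
gripper_width: 0.0421
gripper_force: 40.0
[ 0.52264962 -0.31786395  0.26067544] [ 1.79999183e+02 -1.32599265e-03 -8.99708554e+01] [ 0.54596599 -0.16368322 -1.0795612 ]
```

View pics/crop7.png

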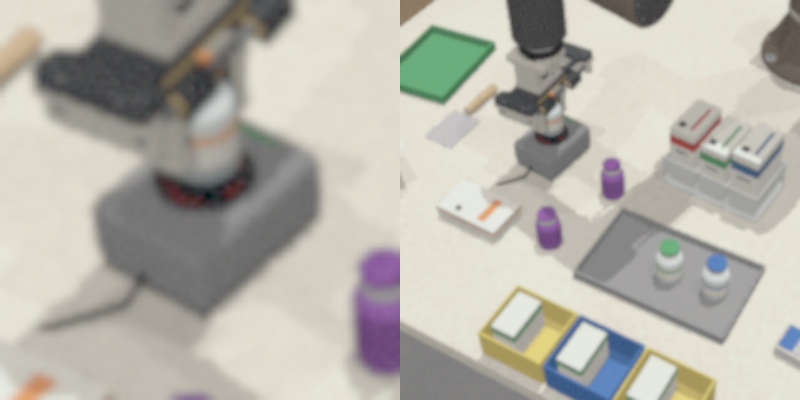

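The vial is upright, centred over the ring at about (220,179) scene, with a gap of about 9.7 mm and no contact. Cartons, other vials and spatula are undisturbed.

```bash
python3 -c "
from plant import r
print(r.close_job())"
```

```text
the job is handed in; nothing more can be done
None
```

I mixed the orange-capped vial with the head fully down for about 2.9 s, and handed the job in at about 22 s with the vial held upright and centred about 1 cm above the reader glass, touching nothing; no verdict came back.

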